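# Sort the checked spice tins: dish rack or returns bin

### The arm

A 6-joint arm with a two-finger parallel gripper is mounted at the origin on the work surface. World frame = base frame: x ahead of the robot, y to its left, z up, the work surface at z = 0. Lengths are in mm, angles in rad, forces in N, time in s.
With the tool pointing down it reaches from about 350 to 975 mm from the base axis. Payload 7.1 kg.
Tool frame: the origin (TCP) lies at the very end of the fingers, on their centre line; the grasp point (between the pads) lies 19 mm behind it (ctrl.grasp_offset is the distance from the TCP to the grasp point, in mm); z points along the fingers, y is the line along which they close (so a half turn about z gives the same grasp; the last joint's range is limited). The gripper opens to 88 mm and grips with 3 to 60 N. Pads are 20 mm wide; open, the fingers measure 115 mm over their backs; the gripper's body (75 mm by 178 mm) begins 61 mm behind the grasp point.
Start: joints at [-1.258, 0.423, 1.63, -0, 1.089, -0.019], TCP at [203.608, -590.888, 222.675] pointing down, gripper open.
Joint ranges: [-3, 3], [-0.9, 2.11], [0.09, 2.58], [-1.31, 4.45], [0.11, 2.69], [-2.54, 2.54]. Speed limits (rad/s): [2.39, 2.39, 3.01, 3.14, 3.14, 3.14].

### API

Orientations are given as a rotation vector (axis times angle).
In Python, from workcell import ctrl, viewer, ticket, models gives the robot as it stands.
- The arm moves only by the tool play_rows, never from a script. Its arguments are lists of equal length, an entry for each row: "dp": the shift along the world's x, y, z in mm, a list of three; "yaw": the turn about the world's z in degrees. In form: {"dp": [[tx, ty, tz], ...], "yaw": [yaw, ...]}. A call has 1 to 8 rows; each row shifts and turns the commanded pose from where the row before left it; what a row does not reach is not made up. A row lasts 1/12 s, in which the tool goes at most 41.7 mm and 7.16 degrees, less where a joint would pass 70% of its speed; a pose out of reach is approached as far as the arm can. A call is refused whole if a number of a shift passes 41.7 or a number of a turn 7.16, either way. A call with a gripper value outside its range is refused whole. "gripper" is the closure, from 0 (fully open) to 1 (shut), set as the call begins (left out, the last holds). The fingers move at their own pace and stop on an object; the grip force is fixed at half the most. Time passes only in rows, so rows that do not move let the fingers close. It gives the time, the measured TCP pose, the force, the opening and the grip force at its end, in the units of the state.
- ctrl.get_obs(): the state, without advancing time (a new reading comes with each control period).
- viewer.get_image(name): name is "scene" or "top" or "wrist"; returns a dict with "pixels" (420x560x3 uint8, red, green, blue), "range_z" (420x560 float32, mm along the optical axis (not along the pixel's ray), 0 where there is no reading), "fx", "fy", "cx", "cy" (pixels), "T" (4x4, takes a point from camera to world coordinates); the wrist camera has in their place "hand_eye" (4x4, takes a point from camera to tool coordinates, whose origin is the TCP and whose axes are the flange's). Camera axes: x right, y up, looking along -z (the intrinsics and any distortion apply to the point x, -y, -z); pixel columns grow to the right and rows downward; lengths in mm; the calibration is good to about 2 mm. The wrist camera is an equidistant fisheye: a pixel r from the principal point sees the ray r / f radians off the axis. A picture is of the moment at which its call begins: read the wrist's pose just before it.
- ticket.close_job(): hands the job in; it is judged then, once.
Trained networks look in a picture, given as the dict that the camera call returned (one of the last four; its "shot" number tells which), for a name from the list of things; names that differ only in an ending like _2 or _b are one class to them, and where a whole thing is asked for, a point or a joint stands for the part that bears it (a point fixed in the world has none). Each returns a list of dicts, best first, with "conf" (0 to 1); they miss things now and then, are a little off and sometimes report something else, mostly with a low value. They report only what shows in the picture. A call takes as long as a camera call. They do not tell look-alikes from the thing itself.
- models.look_for(picture, name): "bbox" ([centre column, centre row, width, height] in pixels, round what is visible of it).
- models.landmark_of(picture, name): "location" ([column, row] in pixels: a listed point, or the origin of a listed thing).
The state is a dict: "t": time; "qpos": joint angles; "qvel": joint speeds; "joint_torque": joint torques, N m; "ee_pos": TCP position; "orientation": TCP orientation; "ft_force": force on the tool from outside, world axes, zero at the start; "moment": the same for the moment, N m; "width": finger opening in mm; "grasp_force": force on a finger pad.
Only numpy, scipy, OpenCV 4.12 (cv2) and the standard library are available. Lean on these libraries where they do the work, as an engineer would, in place of code of your own. Each camera call takes 0.05 s, during which the arm holds its last target. There are 200 camera calls.

### The job

The two spice tins on the chopping board have been checked: a round tag on the lid means sound, a long bar tag means leaking. Pull the tilt-out returns bin open, put the leaking tin inside and push the bin fully shut again, and set the sound tin upright and flat on the floor of either front bay of the dish rack. Leave the kettle, bowl, garlic press and whisk where they are.

Things in the scene. Friction and masses are not known exactly. Their poses are not given: they have to be found in the camera images.
- tin_bar: closed steel spice tin, a box 90 mm long (its x), 50 mm wide (its y), 60 mm high, about 0.2 kg, origin at the centre of its underside; standing upright on the chopping board at the start; on the middle of its lid lies a flat black tag, 3 mm thick, a long narrow bar 70 x 14 mm: this tin leaks (reject). The two tins differ only in their tags.
- tin_round: closed steel spice tin, a box 90 mm long (its x), 50 mm wide (its y), 60 mm high, about 0.2 kg, origin at the centre of its underside; standing upright on the chopping board at the start; on the middle of its lid lies a flat black tag, 3 mm thick, a round disc 36 mm across: this tin is sound (pass).
- board: thick wooden chopping board, 260 (x) x 250 (y) x 35 mm high, fixed; origin at the centre of its underside. The two tins stand on it side by side, with at least 25 mm beside their long faces.
- housing: fixed white housing of the tilt-out returns bin, 160 mm deep (x), 180 mm wide (y), 183 mm high with a wooden roof; origin on the counter under the middle of its front face, x pointing into it, away from the robot. The roof begins 35 mm behind the front face, so a hand gap stays open there.
- bin (a joint): tilt of the returns bin, rad: 0 fully shut, 0.8 fully tilted out towards the robot (stop); starts at 0 to 0.12. Hinged at the foot of its front; stiff, stays where left (2 to 8 N at the lip moves it). A wooden front panel 10 mm thick, 180 wide, 165 high, with an aluminium bucket behind it, inside 120 deep, 150 wide, back wall 85 high.
- bin_hinge (a point): point on the bin's hinge line, in the middle of its width, at the foot of the front panel's inner face, 20 mm above the counter. Axes turn with the bin: shut, x points into the housing, z up; y runs along the hinge. Tilting out carries z towards the robot (-x).
- bin_lip (a point): middle of the top edge of the lip, a 120 mm wide, 10 mm thick, 40 mm high tongue on the middle of the bin's front panel, rising above the housing's roof: it can be pinched from above or hooked from behind. 205 mm from the hinge along the bin's z, 5 mm before it in x (mid-thickness); axes as bin_hinge.
- bin_well (a point): centre of the bucket's inner floor, 60 mm behind the hinge along the bin's x and 6 mm above it; axes as bin_hinge. The bucket's inside reaches 60 mm either way in x and 75 mm in y.
- rack: fixed steel dish rack, 290 mm long (x), 190 mm wide (y), slatted floor 45 mm above the counter, origin on the counter in its middle width, 80 mm behind its front end; x points away from the robot. Two bays side by side at the front; 110 mm saucers stand in slots 135 mm behind the bays' centres. Rack and bin stand on either side of the board.
- bay_left (a point): centre of the floor of the rack's left (+y) bay, 45 mm above the counter: a flat place 104 mm long (the rack's x) and 66 mm wide (y), within rails 8 mm thick and 16 mm high. Its axes are the rack's.
- bay_right (a point): the same for the right (-y) bay; the two centres are 100 mm apart.
- kettle: aluminium kettle, 160 mm across, 200 mm high, bystander; origin under its centre.
- bowl: ceramic bowl, 140 mm across, 60 mm high, bystander; origin under its centre.
- garlic_press: steel garlic press, 180 mm long, 26 mm high, lying on the counter between the robot and the board, bystander; origin on its underside.
- whisk: whisk, 220 mm long, 55 mm high, lying beyond the board, bystander; origin on its underside.
Not all that is in view belongs to the job. What is shaped like the tin_bar but green or pink is not meant. Leave any blue look-alike of the housing alone.

How it is judged (in metres and radians):
On the way, in this order (a step that is already met when the one before it is completed fails the run):
1. the returns bin is tilted well out (more than 0.5 rad) (value of joint bin above 0.5 rad), for 0.1 s.
2. the bar-tagged tin is inside the bin's bucket (x of tin_bar in the frame of bin_well between -0.07 and 0.07 m and y of tin_bar in the frame of bin_well between -0.08 and 0.08 m and z of tin_bar in the frame of bin_well between -0.01 and 0.1 m), for 0.1 s.
At the end, for the whole second after the job is handed in: The bar-tagged tin is in the bucket (within 70 mm of its centre in x, 80 mm in y, 100 mm above its floor), the bin shut (under 0.07 rad); the round-tagged tin stands upright (0.1 rad) in one rack bay, on its floor (6 mm), within 14 mm of its centre in x and in y; all at rest (all of step 2 and value of joint bin below 0.07 rad and ((x of tin_round in the frame of bay_left between -0.014 and 0.014 m and y of tin_round in the frame of bay_left between -0.014 and 0.014 m and z of tin_round in the frame of bay_left between -0.006 and 0.006 m) or (x of tin_round in the frame of bay_right between -0.014 and 0.014 m and y of tin_round in the frame of bay_right between -0.014 and 0.014 m and z of tin_round in the frame of bay_right between -0.006 and 0.006 m)) and angle between tin_round's own z axis and vertical below 0.1 rad and velocity of joint bin between -0.05 and 0.05 rad/s and linear speed of each of tin_round, tin_bar below 0.03 m/s); the robot touches nothing.
It fails at once if the kettle is moved by more than 40 mm (distance of kettle from where it was at the start of the episode above 0.04 m).
It fails at once if the bowl is moved by more than 40 mm (distance of bowl from where it was at the start of the episode above 0.04 m).
It fails at once if the garlic press is moved by more than 40 mm (distance of garlic_press from where it was at the start of the episode above 0.04 m).
It fails at once if the whisk is moved by more than 40 mm (distance of whisk from where it was at the start of the episode above 0.04 m).
It also fails if it takes over 72 s, if anything falls off the work surface, if the arm or the gripper's body presses on something with over 40 N, if the wrist force passes 120 N, or if a joint passes its speed limit or range.

## Working session

There is one attempt and no reset: what is moved stays moved. The work goes in short steps, Python scripts to look and compute and a tool call to move; the robot and the scene stay as the last step left them, time stands still between calls to the robot, and variables do not carry over. Pictures are saved under pics/ and viewed, at most 10 in all, crops included, and the job is handed in when it is done.

Besides the shell and the picture viewer there is one more tool, called after "Request:" as name([rows], argument=value, ...), one row to a line, values as JSON. play_rows: Moves the arm, as the interface text tells. Its arguments: {"type":"object","properties":{"dp":{"type":"array"},"yaw":{"type":"array"},"gripper":{"type":"number"}},"required":["dp","yaw"]}

```bash
mkdir -p pics; cat > h.py <<'E'
import numpy as np, cv2
from workcell import ctrl, viewer, ticket, models
def w(im,u,v,r=2):
    d=im["range_z"];u0,v0=int(round(u)),int(round(v))
    p=d[max(0,v0-r):v0+r+1,max(0,u0-r):u0+r+1];p=p[p>0]
    if len(p)==0:return None
    z=np.median(p)
    return (im["T"]@[(u-im["cx"])/im["fx"]*z,-(v-im["cy"])/im["fy"]*z,-z,1])[:3].round(1)
def cloud(im):
    d=im["range_z"];v,u=np.mgrid[:d.shape[0],:d.shape[1]]
    P=np.stack([(u-im["cx"])/im["fx"]*d,-(v-im["cy"])/im["fy"]*d,-d,np.ones_like(d)],-1)@im["T"].T
    P=P[...,:3];P[d<=0]=np.nan;return P
def save(im,n): cv2.imwrite("pics/"+n,im["pixels"][...,::-1])
E
python3 - <<'E'
from h import *
for c in ["top","scene"]:
    im=viewer.get_image(c);save(im,c+"1.png")
    print(c,im["T"].round(2).tolist(),im["fx"])
    for n in ["tin_bar","tin_round","board","housing","rack","kettle","bowl","garlic_press","whisk"]:
        for r in models.look_for(im,n)[:3]:
            print(n,round(r["conf"],2),np.round(r["bbox"]),w(im,*r["bbox"][:2]))
    for n in ["tin_bar","tin_round","bin_hinge","bin_lip","bin_well","bay_left","bay_right","housing","rack"]:
        for r in models.landmark_of(im,n)[:2]:
            print("L",n,round(r["conf"],2),np.round(r["location"]),w(im,*r["location"]))
o=ctrl.get_obs();print(o)
E
```

```text
top [[-0.02, 0.99, -0.17, 203.11], [-1.0, -0.02, -0.0, -5.76], [-0.01, 0.17, 0.99, 1847.6], [0.0, 0.0, 0.0, 1.0]] 464.4909443085269
tin_bar 0.65 [337. 241.  20.  26.] [ 370.  -225.5   61.9]
tin_bar 0.63 [216. 237.  29.  23.] [394.3 242.3  60.8]
tin_bar 0.59 [257. 198.  12.  29.] [536.2  79.1  99.7]
tin_round 0.68 [296. 203.  16.  26.] [511.9 -68.1  99.7]
board 0.82 [276. 197.  62.  65.] [550.7   6.3  36.8]
housing 0.98 [206. 155.  56.  55.] [686.  264.6 181.7]
housing 0.9 [167. 280.  60.  47.] [231.5 397.1 184.6]
housing 0.51 [295. 202.  17.  25.] [518.1 -64.9  98.2]
rack 0.78 [350. 164.  54.  73.] [ 677.1 -293.2   43.2]
bowl 0.71 [295. 204.  17.  26.] [509.1 -64.3  98.6]
bowl 0.61 [142. 195.  36.  35.] [574.  546.9   7.6]
garlic_press 0.72 [273. 244.  52.   9.] [366.5  21.8   7.6]
whisk 0.57 [283. 136.  37.  10.] [807.1 -24.7  22.2]
whisk 0.18 [202. 172.  50.  23.] [658.7 300.2  33.3]
L tin_bar 0.82 [261. 203.] [518.4  64.6  95.1]
L tin_bar 0.66 [334. 241.] [ 370.  -212.9   61.1]
L tin_round 0.66 [296. 205.] [504.7 -71.   98.4]
L bin_hinge 0.88 [209. 180.] [611.  261.7 104.3]
L bin_
[... 1922 characters left out ...]
't': 1.9, 'qpos': array([-1.25800081e+00,  4.23119899e-01,  1.62993472e+00, -7.13429687e-06,
        1.08861064e+00, -1.89889540e-02]), 'qvel': array([ 9.64847487e-06, -1.48488020e-03, -7.06074412e-04, -1.26231677e-03,
       -1.42828356e-04,  2.85173388e-03]), 'joint_torque': array([-4.82641717e-04, -5.44564748e+01, -2.74042672e+01,  6.44759391e-02,
        1.69857556e-02, -2.19839336e-05]), 'ee_pos': array([ 203.59767332, -590.86391959,  222.64895963]), 'orientation': array([-3.09839224e+00, -5.18772100e-01,  2.65138953e-05]), 'ft_force': array([-0.57359647, -0.56576565, -0.23565487]), 'moment': array([-0.00521312, -0.01100018, -0.01986346]), 'grasp_force': 0.0, 'width': 87.58891937190818}
```

View pics/top1.png

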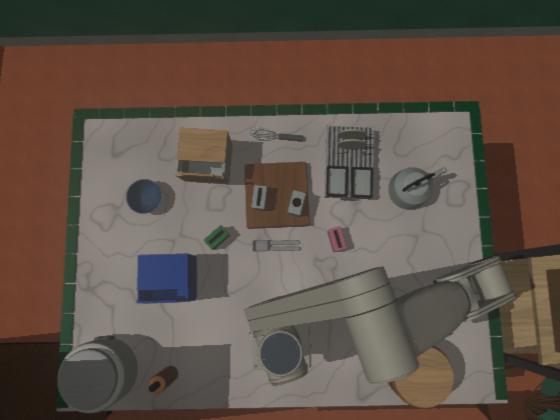

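View pics/scene1.png

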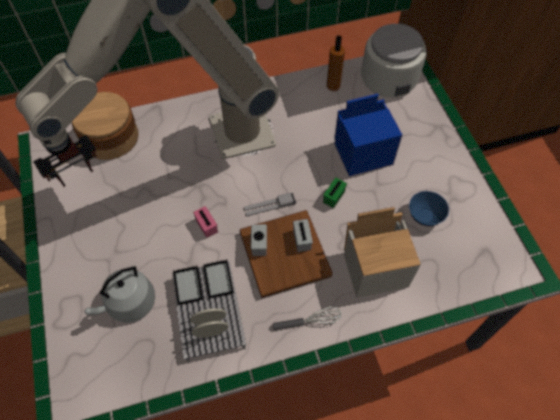

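Top view: the bar-tagged tin is at about (259,197) and the round-tagged one at (296,203), both on the board. The white bin is at (203,155), the rack bays at (337,181) and (362,182), and the blue look-alike at (166,278). Next I'll measure the geometry.

```bash
python3 - <<'E'
from h import *
def rect(P,m,nm):
    q=P[m][:,:2].astype(np.float32)
    (c,s,a)=cv2.minAreaRect(q); print(nm,len(q),np.round(c,1),np.round(s,1),round(a,1),"z",np.round(np.median(P[m][:,2]),1), "mean",q.mean(0).round(1))
for c in ["top","scene"]:
    im=viewer.get_image(c);P=cloud(im);x,y,z=P[...,0],P[...,1],P[...,2]
    print(c)
    rect(P,(z>90)&(z<106)&(x>440)&(x<620)&(y>20)&(y<130),"barTin")
    rect(P,(z>90)&(z<106)&(x>440)&(x<620)&(y<-20)&(y>-130),"roundTin")
    rect(P,(z>175)&(z<190)&(x>550)&(x<850)&(y>150)&(y<400),"roof")
    rect(P,(z>192)&(z<240)&(x>500)&(x<850)&(y>150)&(y<400),"lip")
    rect(P,(z>28)&(z<42)&(x>400)&(x<700)&(y>-140)&(y<150),"board")
    rect(P,(z>38)&(z<75)&(x>500)&(x<850)&(y>-420)&(y<-150),"rack")
    rect(P,(z>55)&(z<70)&(x>500)&(x<850)&(y>-420)&(y<-150),"rackrail")
    m=(z>192)&(z<240)&(x>500)&(x<850)&(y>150)&(y<400)
    print(P[m][::max(1,m.sum()//8)].round(0).tolist())
    img=cv2.resize(im["pixels"][120:220,170:400] if c=="top" else im["pixels"][190:370,160:430],None,fx=3,fy=3,interpolation=2)[...,::-1]
    cv2.imwrite(f"pics/c_{c}.png",img[:590,:800])
E
```

```text
top
barTin 269 [542.4  74. ] [50.1 90.9] 82.9 z 96.6 mean [541.6  74.8]
roundTin 264 [516.8 -69.1] [49.2 90.9] 74.6 z 96.3 mean [517.3 -69.3]
roof 1536 [695.6 282.3] [180.6 186.8] 84.9 z 183.8 mean [719.5 279.3]
lip 165 [686.7 283.7] [175.7 180. ] 83.2 z 219.8 mean [630.6 288.2]
board 2889 [563.3   7.2] [260.7 249.7] 1.4 z 35.4 mean [565.4   6.9]
rack 2736 [ 687.4 -286.4] [192.9 296.1] 86.0 z 46.5 mean [ 670.5 -283.8]
rackrail 430 [ 686.4 -283.9] [187.1 286.9] 86.5 z 61.2 mean [ 632.5 -283.3]
[[781.0, 310.0, 193.0], [716.0, 361.0, 192.0], [611.0, 340.0, 230.0], [609.0, 299.0, 220.0], [604.0, 309.0, 225.0], [601.0, 236.0, 233.0], [601.0, 277.0, 223.0], [603.0, 289.0, 198.0], [598.0, 245.0, 198.0]]
scene
barTin 332 [543.  72.] [50.3 92.8] 82.4 z 95.6 mean [544.6  71. ]
roundTin 331 [518.1 -71.7] [49.7 90.7] 73.9 z 95.7 mean [519.9 -71.6]
roof 2309 [696.1 280.7] [183.7 190.2] 84.9 z 182.6 mean [719.6 277.1]
lip 306 [693.9 280.9] [199.4 134.3] 0.2 z 214.1 mean [611.2 286.2]
board 3784 [564.9   5.2] [262.  250.2] 1.5 z 34.8 mean [583.1   2.2]
rack 4246 [ 689.1 -289.1] [192.1 294.6] 86.3 z 45.3 mean [ 683.9 -288.2]
rackrail 613 [ 685.  -288.9] [181.7 284.6] 86.0 z 60.7 mean [ 632.7 -285.3]
[[601.0, 344.0, 216.0], [608.0, 324.0, 219.0], [605.0, 263.0, 230.0], [607.0, 270.0, 224.0], [609.0, 277.0, 218.0], [608.0, 285.0, 207.0], [608.0, 301.0, 193.0], [606.0, 257.0, 199.0], [770.0, 262.0, 192.0]]
```

View pics/c_top.png

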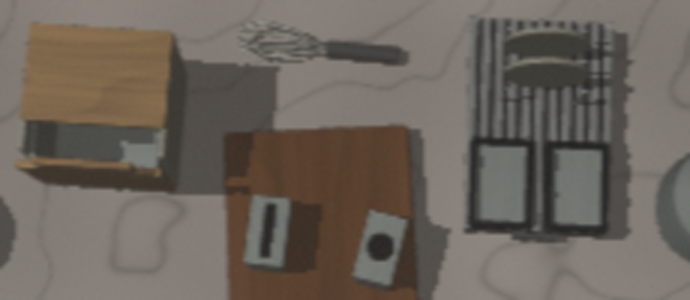

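Crop: the bar tin at (268,232) and round tin at (380,247) are confirmed. The bin is slightly open, with its hand gap in front of the roof, and both rack bays are empty. I'll move to above and in front of the bin.

Request:
play_rows([
  [11,27,5],
  [11,27,5],
  [11,27,5],
  [11,27,5],
  [11,27,5],
  [11,27,5],
  [11,27,5],
  [11,27,5],
], yaw=[-1,-1,-1,-1,-1,-1,-1,-1], gripper=1)

```text
t: 2.67
ee_pos: [291.9, -373.6, 263.0]
orientation: [3.127, 0.3, 0.0]
ft_force: [0.8, 0.5, 0.4]
width: 38.0
grasp_force: 0.0
```

Request:
play_rows([
  [11,27,5],
  [11,27,5],
  [11,27,5],
  [11,27,5],
  [11,27,5],
  [11,27,5],
  [11,27,5],
  [11,27,5],
], yaw=[-1,-1,-1,-1,-1,-1,-1,-1])

```text
t: 3.33
ee_pos: [379.9, -157.5, 303.2]
orientation: [3.14, 0.081, 0.001]
ft_force: [0.4, 0.2, 0.0]
width: 0.5
grasp_force: 0.0
```

Request:
play_rows([
  [11,27,0],
  [11,27,0],
  [11,27,0],
  [11,27,0],
  [11,27,0],
  [11,27,0],
  [11,27,0],
  [11,27,0],
], yaw=[-1,-1,-1,-1,-1,-1,-1,-1])

```text
t: 4.0
ee_pos: [467.9, 58.6, 302.9]
orientation: [-3.139, 0.138, -0.001]
ft_force: [0.9, 0.1, -0.0]
width: 0.1
grasp_force: 0.0
```

Request:
play_rows([
  [11,27,0],
  [11,27,0],
  [11,27,0],
  [11,27,0],
  [11,27,0],
  [11,27,0],
  [11,27,0],
  [11,27,0],
], yaw=[0,0,0,0,0,0,0,0])

```text
t: 4.67
ee_pos: [555.9, 274.6, 302.6]
orientation: [3.139, -0.136, 0.0]
ft_force: [0.3, -0.5, 0.1]
width: 0.3
grasp_force: 0.0
```

```bash
cat >> h.py <<'E'
from scipy.spatial.transform import Rotation as R
def tcpT():
    o=ctrl.get_obs();T=np.eye(4);T[:3,:3]=R.from_rotvec(o["orientation"]).as_matrix();T[:3,3]=o["ee_pos"];return T
def wcloud():
    T=tcpT();im=viewer.get_image("wrist")
    d=im["range_z"];v,u=np.mgrid[:d.shape[0],:d.shape[1]].astype(float)
    a=(u-im["cx"])/im["fx"];b=(v-im["cy"])/im["fy"];th=np.hypot(a,b);k=np.where(th>1e-6,np.tan(np.minimum(th,1.5))/np.maximum(th,1e-6),1)
    P=np.stack([a*k*d,-b*k*d,-d,np.ones_like(d)],-1)@(T@im["hand_eye"]).T
    P=P[...,:3];P[(d<=0)|(th>1.4)]=np.nan;return im,P
def rect(P,m,nm):
    q=P[m][:,:2].astype(np.float32)
    if len(q)<5: print(nm,len(q));return
    (c,s,a)=cv2.minAreaRect(q); print(nm,len(q),np.round(c,1),np.round(s,1),round(a,1),"z",np.round(np.median(P[m][:,2]),1))
E
python3 - <<'E'
from h import *
print(tcpT().round(2).tolist(), ctrl.get_obs()["qpos"].round(2))
im,P=wcloud();save(im,"w1.png");np.save("w1.npy",P)
x,y,z=P[...,0],P[...,1],P[...,2]
rect(P,(z>180)&(z<188)&(x>620)&(x<850)&(y>150)&(y<420),"roof")
rect(P,(z>218)&(z<240)&(x>550)&(x<650)&(y>200)&(y<370),"lip")
rect(P,(z>200)&(z<240)&(x>550)&(x<650)&(y>200)&(y<370),"lip2")
rect(P,(z>90)&(z<106)&(x>440)&(x<620)&(y>20)&(y<130),"barTin")
E
```

```text
[[1.0, -0.09, 0.0, 555.9], [-0.09, -1.0, -0.0, 274.58], [0.0, 0.0, -1.0, 302.65], [0.0, 0.0, 0.0, 1.0]] [ 0.44  0.34  1.56 -0.    1.24  2.1 ]
roof 18362 [705.4 278.3] [180.5  94.3] 84.9 z 183.8
lip 2126 [600.4 287.3] [119.1  10.1] 85.0 z 224.1
lip2 2661 [601.3 287.3] [119.1  12. ] 85.2 z 223.8
barTin 2390 [538.2  71.6] [50.7 90.5] 82.5 z 96.0
```

View pics/w1.png

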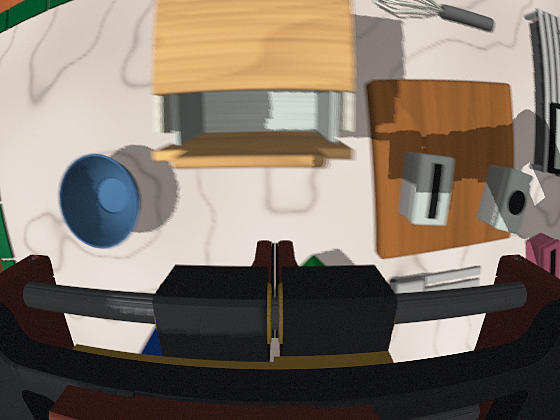

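Wrist view: the lip is at (240,155) and the hand gap behind it at (260,115), measured lip centre (600,287), z 224. I'll hook behind the lip and pull.

Request:
play_rows([
  [25,4,0],
  [25,4,0],
  [24,3,0],
  [0,0,-28],
  [0,0,-28],
  [0,0,-28],
  [0,0,-28],
  [0,0,0],
], yaw=[0,0,0,0,0,0,0,0])

```text
t: 5.38
ee_pos: [626.1, 282.4, 184.4]
orientation: [3.134, -0.137, -0.014]
ft_force: [-1.1, -0.0, -0.8]
width: -0.2
grasp_force: 0.0
```

Request:
play_rows([
  [-10,1,-3],
  [-10,1,-3],
  [-10,1,-3],
  [-10,1,-3],
  [-10,1,-3],
  [-10,1,-4],
  [-10,1,-4],
  [-10,1,-4],
], yaw=[0,0,0,0,0,0,0,0])

```text
t: 6.05
ee_pos: [551.6, 292.8, 166.9]
orientation: [-3.136, 0.136, -0.011]
ft_force: [5.7, -0.9, -1.1]
width: 0.2
grasp_force: 2.2
```

Request:
play_rows([
  [-10,1,-4],
  [-10,1,-4],
  [-10,1,-4],
  [-6,0,-1],
  [0,0,0],
  [0,0,0],
], yaw=[0,0,0,0,0,0])

```text
t: 6.55
ee_pos: [513.5, 295.6, 151.9]
orientation: [-3.138, 0.136, -0.001]
ft_force: [0.2, 0.6, 1.9]
width: 0.5
grasp_force: 0.5
```

```bash
python3 - <<'E'
from h import *
print(tcpT()[:3,3].round(1))
im,P=wcloud();save(im,"w2.png")
x,y,z=P[...,0],P[...,1],P[...,2]
for a in ["top","scene"]:
  Q=cloud(viewer.get_image(a));x,y,z=Q[...,0],Q[...,1],Q[...,2]
  m=(z>140)&(z<185)&(x>430)&(x<560)&(y>220)&(y<350); rect(Q,m,"lip "+a)
  if m.sum(): q=Q[m];print(q[q[:,0]<q[:,0].min()+8][:8].round(0).tolist())
E
```

```text
[513.5 295.6 151.9]
lip top 1
[[516.0, 227.0, 140.0]]
lip scene 243 [506.  287.1] [126.8  49.5] 82.2 z 150.8
[[480.0, 280.0, 162.0], [483.0, 282.0, 166.0], [482.0, 290.0, 161.0], [482.0, 268.0, 165.0], [486.0, 269.0, 171.0], [482.0, 276.0, 161.0], [485.0, 278.0, 164.0], [486.0, 241.0, 145.0]]
```

View pics/w2.png

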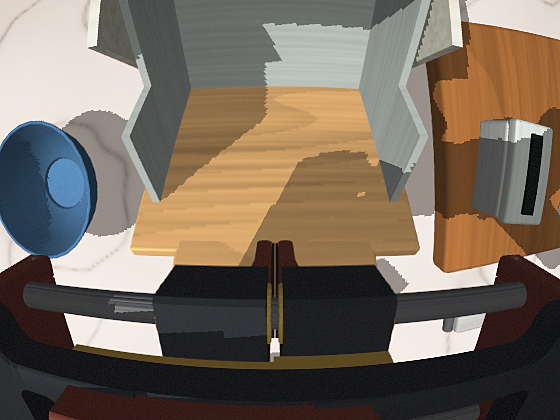

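The bin is open to about 0.73 rad. The panel now lies toward the robot and the bucket is visible at (270,60). Next is the bar tin.

Request:
play_rows([
  [4,0,25],
  [0,0,35],
  [0,0,35],
  [2,-30,0],
  [3,-32,0],
  [3,-32,0],
  [3,-32,0],
  [3,-32,0],
], yaw=[0,0,0,-0.5,-0.5,-0.5,-0.5,-0.5], gripper=0)

```text
t: 7.37
ee_pos: [531.2, 135.6, 245.5]
orientation: [3.135, -0.206, -0.002]
ft_force: [0.9, 0.6, 0.1]
width: 50.4
grasp_force: 0.0
```

Request:
play_rows([
  [3,-32,0],
  [4,-34,-20],
  [0,0,-35],
  [0,0,-35],
  [0,0,-20],
  [0,0,0],
  [0,0,0],
], yaw=[0,0,0,0,0,0,0])

```text
t: 7.95
ee_pos: [537.9, 70.8, 134.8]
orientation: [3.134, -0.206, -0.005]
ft_force: [0.6, -0.1, -0.4]
width: 87.4
grasp_force: 0.0
```

```bash
python3 - <<'E'
from h import *
print(tcpT()[:3].round(3).tolist())
im,P=wcloud();save(im,"w3.png")
x,y,z=P[...,0],P[...,1],P[...,2]
rect(P,(z>85)&(z<106)&(x>440)&(x<620)&(y>20)&(y<130),"barTin")
rect(P,(z>85)&(z<106)&(x>440)&(x<620)&(y<-20)&(y>-130),"roundTin")
E
```

```text
[[0.991, -0.131, -0.003, 537.857], [-0.131, -0.991, -0.0, 70.832], [-0.003, 0.001, -1.0, 134.844]]
barTin 9769 [538.4  70.6] [50.6 89.3] 82.4 z 96.2
roundTin 4969 [513.7 -72.9] [51.8 89.4] 74.3 z 95.9
```

Request:
play_rows([
  [0,0,-25],
  [0,0,-25],
  [0,0,-20],
  [0,0,0],
], yaw=[0,0,0,0])

```text
t: 8.33
ee_pos: [537.7, 71.2, 64.5]
orientation: [3.134, -0.205, -0.004]
ft_force: [-0.1, 0.0, -0.6]
width: 87.4
grasp_force: 0.0
```

Request:
play_rows([
  [0,0,0],
  [0,0,0],
  [0,0,0],
  [0,0,0],
  [0,0,0],
  [0,0,0],
], yaw=[0,0,0,0,0,0], gripper=1)

```text
t: 8.83
ee_pos: [539.0, 71.2, 66.4]
orientation: [-3.135, 0.205, -0.002]
ft_force: [-0.2, -0.7, 0.2]
width: 51.1
grasp_force: 0.0
```

Request:
play_rows([
  [0,0,10],
  [0,0,30],
  [0,0,40],
  [0,0,40],
  [0,0,40],
  [0,0,40],
  [4,16,0],
  [4,16,0],
], yaw=[0,0,0,0,0,0,7,7])

```text
t: 9.5
ee_pos: [548.0, 103.2, 269.8]
orientation: [-3.136, -0.185, -0.01]
ft_force: [0.2, -0.7, -2.6]
width: 49.7
grasp_force: 30.0
```

Request:
play_rows([
  [4,17,0],
  [4,17,0],
  [4,17,0],
  [4,17,0],
  [4,17,0],
  [4,17,0],
  [4,17,0],
  [4,17,0],
], yaw=[7,7,7,7,7,7,7,7])

```text
t: 10.17
ee_pos: [578.2, 239.8, 266.1]
orientation: [-2.681, -1.638, 0.001]
ft_force: [0.2, 0.3, -2.3]
width: 49.6
grasp_force: 30.0
```

Request:
play_rows([
  [4,17,0],
  [4,17,0],
  [5,15,0],
  [0,0,0],
  [0,0,0],
], yaw=[7,7,7,1.5,0])

```text
t: 10.58
ee_pos: [591.2, 288.8, 265.8]
orientation: [-2.314, -2.125, 0.001]
ft_force: [-0.5, -0.3, -2.2]
width: 49.8
grasp_force: 30.0
```

```bash
python3 - <<'E'
from h import *
print(tcpT()[:3].round(3).tolist(),ctrl.get_obs()["width"])
im,P=wcloud();save(im,"w4.png")
x,y,z=P[...,0],P[...,1],P[...,2]
rect(P,(z>150)&(z<180)&(x>440)&(x<530)&(y>200)&(y<370),"lip")
rect(P,(z>140)&(z<180)&(x>600)&(x<660)&(y>220)&(y<350),"backwall")
rect(P,(z>180)&(z<190)&(x>620)&(x<760)&(y>220)&(y<350),"roof")
E
```

```text
[[0.085, 0.996, -0.001, 591.208], [0.996, -0.085, -0.0, 288.757], [-0.0, -0.001, -1.0, 265.796]] 49.77283945369451
lip 3711 [491.8 296.7] [119.5  27.1] 85.0 z 161.1
backwall 882 [655.4 290.2] [119.    9.4] 89.4 z 166.6
roof 13950 [707.6 288.1] [123.9 104.9] 89.9 z 183.7
```

View pics/w4.png

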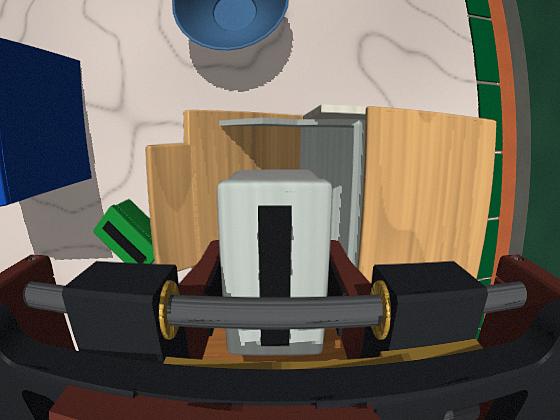

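The held tin is over the bucket opening, between the panel at (240,140) and the roof at (420,180). Lower and release.

Request:
play_rows([
  [0,0,-30],
  [0,0,-30],
  [0,0,-30],
  [0,0,-25],
  [0,0,-20],
  [0,0,-12],
  [0,0,0],
  [0,0,0],
], yaw=[0,0,0,0,0,0,0,0])

```text
t: 11.3
ee_pos: [591.7, 287.8, 119.0]
orientation: [-2.317, -2.121, 0.001]
ft_force: [0.2, -0.1, -1.0]
width: 49.9
grasp_force: 30.0
```

Request:
play_rows([
  [0,0,0],
  [0,0,0],
  [0,0,0],
  [0,0,0],
  [0,0,0],
], yaw=[0,0,0,0,0], gripper=0.3)

```text
t: 11.72
ee_pos: [592.8, 288.5, 120.0]
orientation: [2.315, 2.122, 0.005]
ft_force: [3.2, -0.9, 2.3]
width: 61.4
grasp_force: 1.3
```

Request:
play_rows([
  [0,0,20],
  [0,0,40],
  [0,0,40],
  [0,0,40],
  [0,0,10],
  [0,0,0],
], yaw=[0,0,0,0,0,0])

```text
t: 12.22
ee_pos: [593.4, 289.1, 273.4]
orientation: [2.314, 2.121, 0.011]
ft_force: [-0.5, -0.4, 0.3]
width: 61.2
grasp_force: 0.0
```

```bash
python3 - <<'E'
from h import *
print(tcpT()[:3,3].round(1).tolist(),ctrl.get_obs()["width"])
im,P=wcloud();save(im,"w5.png")
x,y,z=P[...,0],P[...,1],P[...,2]
rect(P,(z>145)&(z<180)&(x>440)&(x<520)&(y>200)&(y<370),"lip")
E
```

```text
[593.4, 289.1, 273.4] 61.22189683677205
lip 4239 [492.1 296.8] [119.6  30.3] 85.3 z 158.3
```

View pics/w5.png

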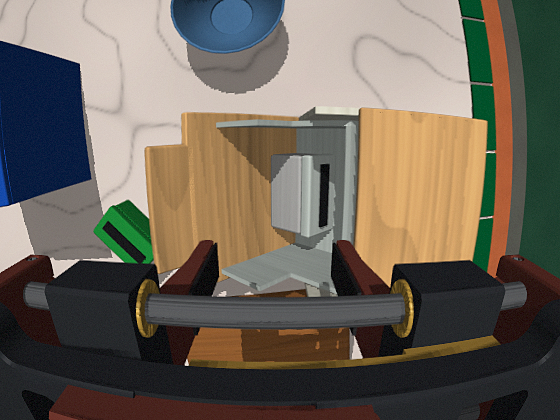

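The tin is in the bucket, with its tag at (323,195). Now I'll close the gripper, go round to the front and push the bin shut.

Request:
play_rows([
  [-30,2,0],
  [-35,3,0],
  [-35,3,0],
  [-35,3,0],
  [-30,2,0],
  [0,0,-20],
  [0,0,-35],
  [0,0,-35],
], yaw=[0,0,0,0,0,0,0,0], gripper=1)

```text
t: 12.93
ee_pos: [425.3, 300.9, 176.8]
orientation: [-2.315, -2.124, 0.0]
ft_force: [0.3, -0.0, -0.5]
width: 11.4
grasp_force: 0.0
```

Request:
play_rows([
  [0,0,-28],
  [0,0,0],
  [14,-1,0],
  [14,-1,0],
  [14,-1,0],
  [14,-1,2],
  [14,-1,2],
  [14,-1,2],
], yaw=[0,0,0,0,0,0,0,0])

```text
t: 13.6
ee_pos: [503.6, 295.8, 161.2]
orientation: [-2.31, -2.113, 0.019]
ft_force: [-19.2, 3.1, 20.3]
width: 0.5
grasp_force: 11.3
```

Request:
play_rows([
  [14,-2,2],
  [14,-2,2],
  [14,-1,2],
  [14,-1,2],
  [12,-1,0],
  [10,-1,0],
  [6,-1,0],
  [3,0,0],
], yaw=[0,0,0,0,0,0,0,0])

```text
t: 14.27
ee_pos: [598.9, 285.7, 164.9]
orientation: [2.317, 2.122, 0.001]
ft_force: [-3.2, -0.3, 1.8]
width: 0.8
grasp_force: 1.3
```

Request:
play_rows([
  [2,0,0],
  [2,0,0],
  [2,0,0],
  [0,0,0],
], yaw=[0,0,0,0])

```text
t: 14.6
ee_pos: [602.3, 285.8, 164.2]
orientation: [-2.315, -2.122, 0.005]
ft_force: [-4.8, -1.4, 3.3]
width: 0.1
grasp_force: 2.8
```

```bash
python3 - <<'E'
from h import *
print(tcpT()[:3,3].round(1).tolist())
for a in ["top","scene"]:
  Q=cloud(viewer.get_image(a));x,y,z=Q[...,0],Q[...,1],Q[...,2]
  rect(Q,(z>210)&(z<228)&(x>600)&(x<640)&(y>220)&(y<350),"lip "+a)
im,P=wcloud();x,y,z=P[...,0],P[...,1],P[...,2]
rect(P,(z>212)&(z<228)&(x>590)&(x<640)&(y>220)&(y<350),"lip w")
E
```

```text
[602.3, 285.8, 164.2]
lip top 7 [618.  233.7] [7.2 6.4] 89.5 z 224.7
lip scene 98 [624.4 286. ] [118.8  12.4] 85.7 z 222.0
lip w 4010 [615.8 309. ] [74.8 21.3] 65.9 z 225.3
```

Request:
play_rows([
  [2,0,0],
  [2,0,0],
  [2,0,0],
  [0,0,0],
], yaw=[0,0,0,0])

```text
t: 15.08
ee_pos: [602.0, 285.6, 164.3]
orientation: [-2.31, -2.118, 0.021]
ft_force: [-31.5, -2.7, 19.2]
width: 0.3
grasp_force: 17.0
```

The bin is against its stop. Back off and go to the round tin.

Request:
play_rows([
  [-15,1,0],
  [-30,2,0],
  [-35,3,20],
  [0,0,30],
  [0,-20,35],
  [-1,-24,0],
  [-1,-24,0],
  [-1,-24,0],
], yaw=[0,0,0,0,-6.5,-7,-7,-7])

```text
t: 15.75
ee_pos: [526.8, 199.6, 250.5]
orientation: [2.757, 1.504, 0.003]
ft_force: [-0.1, -0.6, 0.2]
width: 0.6
grasp_force: 0.0
```

Request:
play_rows([
  [-1,-25,0],
  [-1,-25,0],
  [-1,-25,0],
  [-1,-25,0],
  [-1,-25,0],
  [-1,-25,0],
  [-1,-25,0],
  [-1,-25,0],
], yaw=[-7,-7,-7,-7,-7,-7,-7,-3], gripper=0)

```text
t: 16.42
ee_pos: [518.5, -1.0, 249.6]
orientation: [3.138, 0.142, 0.001]
ft_force: [-0.4, 0.5, -0.2]
width: 50.3
grasp_force: 0.0
```

Request:
play_rows([
  [0,-25,0],
  [0,-25,0],
  [0,-20,-30],
  [0,0,-35],
  [0,0,-35],
  [0,0,0],
  [0,0,0],
], yaw=[-7,-7,-7,0,0,0,0])

```text
t: 17.0
ee_pos: [517.5, -69.7, 148.6]
orientation: [3.113, -0.423, -0.006]
ft_force: [0.9, 0.6, 0.7]
width: 87.7
grasp_force: 0.0
```

```bash
python3 - <<'E'
from h import *
T=tcpT();print(T[:3,3].round(1).tolist(),"xaxis deg",np.degrees(np.arctan2(T[1,0],T[0,0])).round(1))
im,P=wcloud();save(im,"w6.png")
x,y,z=P[...,0],P[...,1],P[...,2]
rect(P,(z>85)&(z<106)&(x>440)&(x<620)&(y<-20)&(y>-130),"roundTin")
rect(P,(z>55)&(z<70)&(x>540)&(x<850)&(y<-170)&(y>-400),"rails")
rect(P,(z>55)&(z<70)&(x>540)&(x<690)&(y<-170)&(y>-400),"railsfront")
Q=cloud(viewer.get_image("scene"));x,y,z=Q[...,0],Q[...,1],Q[...,2]
rect(Q,(z>212)&(z<228)&(x>590)&(x<640)&(y>200)&(y<370),"lip scene")
E
```

```text
[517.5, -69.7, 148.6] xaxis deg -15.5
roundTin 8610 [513.2 -73.2] [50.5 89.8] 73.9 z 96.2
rails 6613 [ 600.3 -284.6] [183.1 120.4] 86.4 z 60.8
railsfront 6613 [ 600.3 -284.6] [183.1 120.4] 86.4 z 60.8
lip scene 147 [624.8 286.9] [121.3  15.5] 86.2 z 221.7
```

Request:
play_rows([
  [-4,-3.5,-20],
  [0,0,-30],
  [0,0,-25],
  [0,0,-9],
  [0,0,0],
], yaw=[-0.3,0,0,0,0])

```text
t: 17.52
ee_pos: [514.7, -73.1, 65.6]
orientation: [-3.112, 0.431, 0.001]
ft_force: [-0.3, 0.3, 0.9]
width: 87.9
grasp_force: 0.0
```

Request:
play_rows([
  [0,0,0],
  [0,0,0],
  [0,0,0],
  [0,0,0],
  [0,0,0],
  [0,0,0],
  [0,0,0],
], yaw=[0,0,0,0,0,0,0], gripper=1)

```text
t: 18.1
ee_pos: [514.9, -73.4, 66.2]
orientation: [-3.112, 0.432, -0.001]
ft_force: [0.0, 1.2, 5.6]
width: 49.8
grasp_force: 30.0
```

Request:
play_rows([
  [0,0,10],
  [0,0,30],
  [0,0,35],
  [9,-16,20],
  [9,-16,0],
  [9,-16,0],
  [9,-16,0],
  [9,-16,0],
], yaw=[0,0,0,2,2,2,2,2])

```text
t: 18.77
ee_pos: [559.6, -154.1, 161.3]
orientation: [3.138, -0.156, -0.0]
ft_force: [-0.6, -0.1, -2.2]
width: 49.8
grasp_force: 30.0
```

Request:
play_rows([
  [9,-16,0],
  [9,-16,0],
  [9,-16,0],
  [9,-16,0],
  [9,-16,0],
  [0,0,0],
  [0,0,0],
], yaw=[2,0,0,0,0,0,0])

```text
t: 19.35
ee_pos: [604.2, -233.8, 160.5]
orientation: [-3.139, 0.106, 0.001]
ft_force: [-0.0, -0.0, -1.8]
width: 49.7
grasp_force: 30.0
```

```bash
python3 - <<'E'
from h import *
T=tcpT();print(T[:3,3].round(1).tolist(),"xaxis deg",np.degrees(np.arctan2(T[1,0],T[0,0])).round(1),ctrl.get_obs()["width"])
im,P=wcloud();save(im,"w7.png")
x,y,z=P[...,0],P[...,1],P[...,2]
rect(P,(z>145)&(z<175)&(x>540)&(x<670)&(y<-200)&(y>-270),"tin top")
rect(P,(z>57)&(z<66)&(x>530)&(x<690)&(y<-170)&(y>-400),"railsW")
for a in ["top","scene"]:
  Q=cloud(viewer.get_image(a));x,y,z=Q[...,0],Q[...,1],Q[...,2]
  rect(Q,(z>55)&(z<66)&(x>530)&(x<690)&(y<-170)&(y>-400),"rails "+a)
E
```

```text
[604.2, -233.8, 160.5] xaxis deg -3.9 49.707206904858886
tin top 826 [ 629.5 -236.5] [67.9 33.9] 86.1 z 164.2
railsW 4387 [ 600.3 -284.6] [182.2 119.8] 86.4 z 61.2
rails top 65 [ 604.5 -348.9] [126.7  56.5] 1.6 z 60.2
rails scene 412 [ 617.  -284.7] [183.1 146.9] 86.9 z 59.8
```

View pics/w7.png

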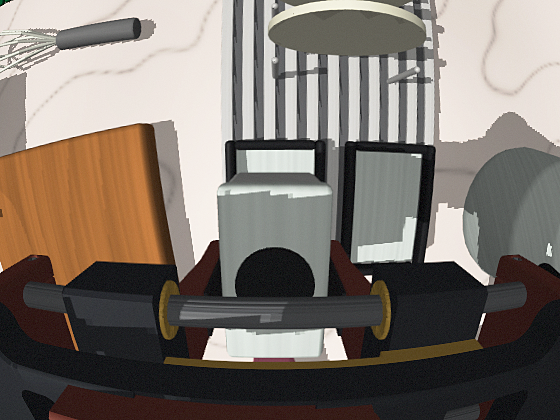

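The tin is over the left bay, whose far rail is at (275,145), within 1 mm of centre. Lower it.

Request:
play_rows([
  [1,-1,-25],
  [0,0,-25],
  [0,0,-18],
  [0,0,-10],
  [0,0,-4],
  [0,0,-1],
  [0,0,0],
  [0,0,0],
], yaw=[0,0,0,0,0,0,0,0])

```text
t: 20.17
ee_pos: [606.4, -234.6, 78.9]
orientation: [3.139, -0.104, 0.003]
ft_force: [0.8, 0.5, -2.0]
width: 49.9
grasp_force: 30.0
```

Request:
play_rows([
  [-1,0,-1.5],
  [0,0,-1.5],
  [0,0,0],
  [0,0,0],
], yaw=[0,0,0,0])

```text
t: 20.5
ee_pos: [605.2, -234.7, 76.2]
orientation: [3.139, -0.104, 0.003]
ft_force: [-2.0, 0.6, 4.8]
width: 49.8
grasp_force: 30.0
```

Request:
play_rows([
  [0,0,0],
  [0,0,0],
  [0,0,0],
  [0,0,0],
  [0,0,0],
  [0,0,0],
], yaw=[0,0,0,0,0,0], gripper=0)

```text
t: 21.0
ee_pos: [604.6, -234.4, 74.6]
orientation: [-3.14, 0.104, 0.0]
ft_force: [-0.3, 0.5, -0.3]
width: 85.7
grasp_force: 0.0
```

Request:
play_rows([
  [0,0,20],
  [0,0,35],
  [0,0,40],
  [0,0,40],
  [-20,0,30],
  [-30,0,0],
  [-30,0,0],
  [0,0,0],
], yaw=[0,0,0,0,0,0,0,0])

```text
t: 21.67
ee_pos: [520.0, -233.8, 239.9]
orientation: [-3.139, 0.105, 0.005]
ft_force: [-0.0, 0.6, -0.1]
width: 87.9
grasp_force: 0.0
```

```bash
python3 - <<'E'
from h import *
im,P=wcloud()
x,y,z=P[...,0],P[...,1],P[...,2]
rect(P,(z>98)&(z<115)&(x>540)&(x<670)&(y<-190)&(y>-280),"tin top")
rect(P,(z>57)&(z<66)&(x>530)&(x<690)&(y<-170)&(y>-400),"rails")
s=viewer.get_image("scene");Q=cloud(s);x,y,z=Q[...,0],Q[...,1],Q[...,2]
rect(Q,(z>208)&(z<228)&(x>590)&(x<640)&(y>200)&(y<370),"lip scene")
m=(z>190)&(z<230)&(x>590)&(x<640)&(y>200)&(y<370);print(Q[m][::20].round(0).tolist())
img=cv2.resize(s["pixels"][160:350,150:430],None,fx=2.8,fy=2.8,interpolation=2)[...,::-1];cv2.imwrite("pics/end.png",img)
E
```

```text
tin top 5228 [ 602.7 -235.2] [50.  88.6] 85.9 z 106.1
rails 4907 [ 599.7 -284.6] [182.8 120.4] 86.4 z 61.3
lip scene 182 [624.3 285.7] [118.6  16.9] 83.8 z 220.2
[[622.0, 341.0, 220.0], [627.0, 329.0, 222.0], [634.0, 328.0, 229.0], [634.0, 314.0, 229.0], [627.0, 285.0, 226.0], [632.0, 370.0, 191.0], [630.0, 305.0, 215.0], [623.0, 251.0, 224.0], [635.0, 314.0, 212.0], [624.0, 261.0, 215.0], [632.0, 332.0, 191.0], [631.0, 282.0, 209.0], [625.0, 255.0, 207.0], [625.0, 253.0, 201.0], [628.0, 266.0, 193.0]]
```

View pics/end.png

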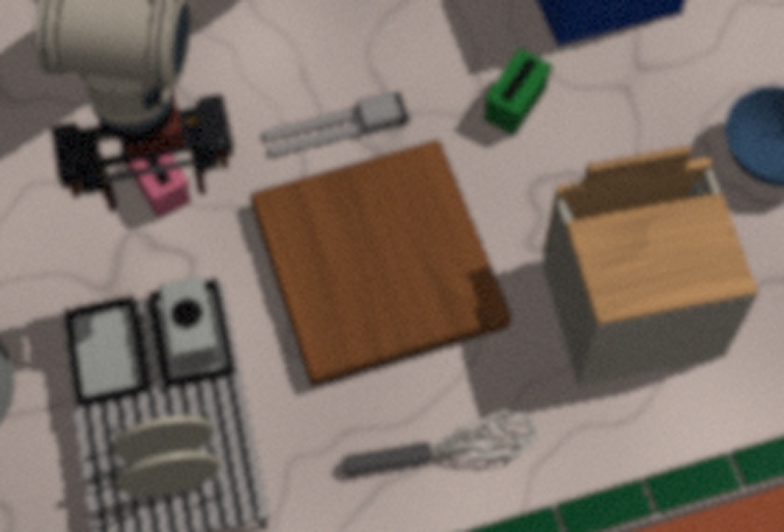

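The round tin is upright in the left bay at (190,330), within about 1 mm of centre. The bin is shut at (650,230), and nothing else has moved. Handing in.

```bash
python3 -c "
from workcell import ticket
print(ticket.close_job())"
```

```text
the job is handed in; nothing more can be done
None
```

The job is handed in, though no verdict came back: the leaking (bar-tagged) tin is in the returns bin, the bin is pushed shut against its stop, and the sound (round-tagged) tin stands upright in the left rack bay about 1 mm off centre; I didn't look inside the bin again after shutting it.

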